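Set the heating thermostat and switch its power on

ROBOT

A 6-joint arm with a two-finger parallel gripper is mounted at the origin on the work surface. World frame = base frame: x ahead of the robot, y to its left, z up, the work surface at z = 0. Lengths are in m, angles in rad, forces in N, time in s.
With the tool pointing down it reaches from about 0.25 to 0.725 m from the base axis. Payload 4 kg.
Tool frame: the origin (TCP) lies on the front face of the gripper's body, between the roots of the fingers; the fingertips stand 73 mm ahead of it and the grasp point (between the pads) lies 54 mm ahead of it (bot.pinch_z is the distance from the TCP to the grasp point, in m); z points along the fingers, y is the line along which they close (so a half turn about z gives the same grasp; the last joint's range is limited). The gripper opens to 85 mm and grips with 20 to 120 N. Pads are 22 mm wide; open, the fingers measure 114 mm over their backs; the gripper's body (76 mm by 85 mm) begins 54 mm behind the grasp point. The pads swing forward as they close: fully open they stand 13 mm farther back than shut.
Start: joints at [1.235, 0.241, 0.005, 1.335, 0, 1.571], TCP at [0.165, 0.472, 0.304] pointing down, gripper open.
Joint ranges: [-2.72, 2.72], [-1.05, 1.87], [-1.09, 1.28], [-1.99, 2.15], [-1.42, 1.44], [-3.14, 3.14]. Speed limits (rad/s): [2.79, 2.79, 3.14, 3.14, 3.14, 3.14].

INTERFACE

Orientations are given as a unit quaternion [w, x, y, z].
In Python, from station import bot gives the robot as it stands.
- The arm moves only by the tool step_arm, never from a script. Its argument "moves" is a list of rows, each an object with "slide": the shift along the tool's x, y, z in cm, a list of three; "dr": the turn, a rotation vector about the tool's x, y, z in degrees, a list of three; "fingers": the opening, from -1 (shut) to 1 (fully open). A call has 1 to 8 rows; each row shifts and turns the commanded pose from where the row before left it, along the tool's axes as they then stand; what a row does not reach is not made up. A row lasts 1/12 s, in which the tool goes at most 41.7 mm and 7.16 degrees, less where a joint would pass 70% of its speed; a pose out of reach is approached as far as the arm can. A call with a gripper value outside its range is refused whole. The fingers move at their own pace and stop on an object; the grip force is fixed at half the most. Time passes only in rows, so rows that do not move let the fingers close. It gives the time, the measured TCP pose, the force, the opening and the grip force at its end, in the units of the state.
- bot.get_state(): the state, without advancing time (a new reading comes with each control period).
- bot.grab_frame(name): name is "scene" or "side" or "wrist"; returns a dict with "img" (480x640x3 uint8, red, green, blue), "camera_matrix" (3x3 intrinsics, pixels), "R" (3x3) and "t" (3): a world point X has camera coordinates R X + t; the wrist camera has in their place "mount" (4x4, takes a point from camera to tool coordinates, whose origin is the TCP and whose axes are the flange's). Camera axes: x right, y down, z forward; pixel columns grow to the right and rows downward; lengths in m; the calibration is good to about 2 mm. A picture is of the moment at which its call begins: read the wrist's pose just before it. There is no depth.
- bot.finish_job(): hands the job in; it is judged then, once.
Trained networks look in the newest picture that a camera, given by its name, has taken for a name from the list of things; names that differ only in an ending like _2 or _b are one class to them, and where a whole thing is asked for, a point or a joint stands for the part that bears it (a point fixed in the world has none). Each returns a list of dicts, best first, with "p" (0 to 1); they miss things now and then, are a little off and sometimes report something else, mostly with a low value. They report only what shows in the picture. A call takes as long as a camera call. They do not tell look-alikes from the thing itself.
- bot.recognise(name, camera): "bbox" ([centre column, centre row, width, height] in pixels, round what is visible of it).
The state is a dict: "time_s": time; "joint_pos": joint angles; "joint_velocities": joint speeds; "joint_efforts": joint torques, N m; "position": TCP position; "orientation": TCP orientation; "contact_force": force on the tool from outside, world axes, zero at the start; "wrist_torque": the same for the moment, N m; "opening": opening from 0.0 (shut) to 1.0 (fully open); "grasp_force": force on a finger pad.
Only numpy, scipy, OpenCV 4.12 (cv2) and the standard library are available. Lean on these libraries where they do the work, as an engineer would, in place of code of your own. Each camera call takes 0.05 s, during which the arm holds its last target. There are 200 camera calls.

TASK

First take the glue stick off the thermostat and stand it upright on a free spot of the desk. Then turn the pointer of the white thermostat until it points squarely at the green dot on its scale (not the red one). Leave the power off until that is done, and only then turn the red bar handle of the yellow power isolator fully clockwise to on, let go, and leave the speaker, mug, pen cup and plant standing where they are.

Things in the scene. Friction and masses are not known exactly. Their poses are not given: they have to be found in the camera images.
- thermostat: White thermostat housing fixed to the desk, 160 x 160 x 50 mm high, with a flat grey round scale (146 mm across, black ticks) on top. Origin at the centre of its underside on the desk; z up; the dial axis is its z axis. The flat top is at z = 50 mm.
- dial_pointer (a point): Black dial of the thermostat: a hub 18 mm in radius, standing from 54 to 78 mm above the desk, with one straight wing (the pointer) 12 mm wide, from the hub out to 55 mm from the axis, standing from 54 to 75 mm above the desk, a white line along its top. The point lies on the dial axis 64 mm above the desk; its x axis points along the pointer, z up. The wing can be pushed on either side.
- dial (a joint): Dial angle in rad: 0 when the pointer points along the housing's +x axis, growing counter-clockwise seen from above; free between stops at -2.3 and 2.3. Stiff by even friction (about 0.08 N m), no spring, stays where it is left.
- green_dot: Green flat dot, 16 mm across, stuck on the scale 47 to 65 mm from the dial axis: the wanted setting. Origin at its centre. Too thin to hinder anything.
- red_dot: Red flat dot, 16 mm across, stuck on the other side of the scale: not the wanted setting. Origin at its centre.
- isolator: Power isolator fixed to the desk: grey box 100 x 100 x 55 mm high with a yellow top plate. Origin at the centre of its underside on the desk, z up; the handle turns about its z axis. The flat top is at z = 56 mm. White bars on the plate along its x axis mark on, black ones along its y axis mark off.
- switch_handle (a point): Red bar handle of the isolator: 72 mm long, 16 mm wide, standing from 63 to 85 mm above the desk on a round boss 32 mm across. The point lies on the turning axis 74 mm above the desk; the bar runs along its y axis, 36 mm to each side; z up. Either end can be pushed.
- switch (a joint): Handle angle in rad: 0 = off (bar along the box's y axis), growing CLOCKWISE seen from above to the stop at 1.571 = on (bar along the box's x axis). Friction about 0.15 N m, no spring, stays where it is left.
- glue_stick: Loose orange glue stick with a white cap, a plain upright cylinder 26 mm in diameter and 90 mm tall, 30 to 55 g, left standing on the thermostat scale to one side of the dial (it may hide a dot). Origin at the centre of its underside.
- speaker: Loose black loudspeaker, 90 x 80 mm (its x, y) and 185 mm tall, 0.5 to 1 kg, standing close beside the isolator on one side (the mug is on the other). Origin at the centre of its underside. Leave alone.
- mug: Loose empty blue mug, 76 mm across, 90 mm tall, handle at its +y reaching about 70 mm from its axis. Origin at the centre of its underside. Leave alone.
- pen_cup: Loose dark metal pen cup, 76 mm across, 100 mm tall, with pens up to 152 mm. It stands before or behind the thermostat (the plant on the other side). Origin at the centre of its underside. Leave alone.
- plant: Loose small plant in a brass-coloured pot, 84 mm across, leaves within 95 mm across and up to 150 mm high. Origin at the centre of its underside. Leave alone.
Not all that is in view belongs to the job. What is meant by the glue_stick is not pink, and is the larger of those in its own colour. Leave any purple look-alike of the isolator alone.

How it is judged:
On the way, in this order (a step that is already met when the one before it is completed fails the run):
1. the glue stick stands upright on the desk (height (world z) of glue_stick below 0.006 m and angle between glue_stick's own z axis and vertical below 0.1 rad), for 0.2 s.
2. the pointer points at the green dot while the isolator is still off (y of green_dot in the frame of dial_pointer between -0.005 and 0.005 m and x of green_dot in the frame of dial_pointer above 0.01 m and value of joint switch below 0.25 rad), for 0.4 s.
3. the isolator handle is turned to on (value of joint switch above 1.47 rad), for 0.2 s.
At the end, for the whole second after the job is handed in: The pointer line passes within 5 mm of the green dot centre; the isolator handle is within 0.1 rad of its on stop; the glue stick stands upright (0.1 rad) on the desk; speaker, mug, pen cup and plant are upright within 20 mm of their starts; all at rest and released (all of step 1 and linear speed of glue_stick below 0.02 m/s and y of green_dot in the frame of dial_pointer between -0.005 and 0.005 m and x of green_dot in the frame of dial_pointer above 0.01 m and value of joint switch above 1.47 rad and velocity of joint dial between -0.05 and 0.05 rad/s and distance of each of speaker, mug, pen_cup, plant from where it was at the start of the episode below 0.02 m and angle between each of speaker, mug, pen_cup, plant's own z axis and vertical below 0.1 rad); the robot touches nothing.
It fails at once if the power is switched on (handle past 0.6 rad) while the pointer is not on the green dot (6 mm) (value of joint switch above 0.6 rad and not (y of green_dot in the frame of dial_pointer between -0.006 and 0.006 m and x of green_dot in the frame of dial_pointer above 0.01 m)).
It fails at once if a bystander is shoved more than 30 mm or tipped more than 0.35 rad (distance of any of speaker, mug, pen_cup, plant from where it was at the start of the episode above 0.03 m or angle between any of speaker, mug, pen_cup, plant's own z axis and vertical above 0.35 rad).
It also fails if it takes over 72 s, if anything falls off the work surface, if the arm or the gripper's body presses on something with over 40 N, if the wrist force passes 120 N, or if a joint passes its speed limit or range.

## Working session

There is one attempt and no reset: what is moved stays moved. The work goes in short steps, Python scripts to look and compute and a tool call to move; the robot and the scene stay as the last step left them, time stands still between calls to the robot, and variables do not carry over. Pictures are saved under pics/ and viewed, at most 10 in all, crops included, and the job is handed in when it is done.

Besides the shell and the picture viewer there is one more tool, called by a JSON object that holds its "fn" and its "kwargs", one argument or row to a line. step_arm: Moves the arm, as the interface text tells. Its arguments: {"type":"object","properties":{"moves":{"type":"array","items":{"type":"object","properties":{"slide":{"type":"array","items":{"type":"number"}},"dr":{"type":"array","items":{"type":"number"}},"fingers":{"type":"number"}}}}},"required":["moves"]}

```bash
mkdir -p pics; ls
cat > h.py <<'E'
from station import bot
import numpy as np, cv2
def grab(n,f=None):
    g=bot.grab_frame(n)
    if f: cv2.imwrite('pics/'+f,g['img'][:,:,::-1])
    return g
def ray(g,u,v):
    d=np.linalg.solve(g['camera_matrix'],[u,v,1.]); R=np.array(g['R']);t=np.array(g['t'])
    return -R.T@t, R.T@d
def onz(g,u,v,z):
    c,d=ray(g,u,v); return c+d*(z-c[2])/d[2]
def proj(g,X):
    p=g['camera_matrix']@(np.array(g['R'])@np.array(X)+np.array(g['t'])); return p[:2]/p[2]
E
python3 - <<'E'
from h import *
for n in ['scene','side']:
    g=grab(n,n+'0.png')
    print(n,'cam',np.round(ray(g,0,0)[0],3))
    for k in ['thermostat','dial_pointer','green_dot','red_dot','isolator','switch_handle','glue_stick','speaker','mug','pen_cup','plant']:
        print(k,[(np.round(r['bbox']).astype(int).tolist(),round(r['p'],2)) for r in bot.recognise(k,n)[:4]])
a=cv2.imread('pics/scene0.png');b=cv2.imread('pics/side0.png')
E
```

```text
pics
scene cam [1.497 0.053 0.821]
thermostat [([394, 278, 76, 65], 0.61)]
dial_pointer [([394, 267, 21, 27], 0.65)]
green_dot []
red_dot [([211, 244, 59, 53], 0.67)]
isolator [([212, 243, 59, 44], 0.75), ([147, 292, 68, 59], 0.7)]
switch_handle [([143, 277, 38, 18], 0.64), ([212, 230, 33, 20], 0.59)]
glue_stick [([468, 296, 18, 41], 0.91), ([427, 249, 18, 37], 0.85), ([457, 281, 12, 26], 0.73), ([407, 213, 32, 65], 0.7)]
speaker [([154, 214, 60, 88], 0.83)]
mug [([266, 238, 40, 52], 0.74)]
pen_cup [([405, 211, 33, 66], 0.95)]
plant [([416, 316, 46, 84], 0.88)]
side cam [0.409 0.774 0.863]
thermostat []
dial_pointer [([257, 343, 48, 27], 0.79)]
green_dot []
red_dot []
isolator [([361, 203, 63, 61], 0.93), ([295, 163, 59, 55], 0.92), ([266, 364, 118, 111], 0.54)]
switch_handle [([295, 147, 15, 26], 0.56)]
glue_stick [([190, 412, 25, 46], 0.76), ([235, 427, 15, 26], 0.69), ([263, 359, 18, 52], 0.62)]
speaker [([383, 143, 54, 95], 0.64)]
mug [([361, 240, 65, 60], 0.73)]
pen_cup [([370, 376, 54, 93], 0.87), ([256, 343, 44, 23], 0.29), ([267, 363, 117, 110], 0.23)]
plant [([165, 331, 58, 85], 0.95), ([370, 375, 57, 96], 0.62)]
```

Run:
```python
import cv2
a=cv2.imread('pics/scene0.png')[170:370,100:500];b=cv2.imread('pics/side0.png')[80:460,120:460]
cv2.imwrite('pics/a.png',cv2.resize(a,(800,400),interpolation=cv2.INTER_CUBIC))
cv2.imwrite('pics/b.png',cv2.resize(b,None,fx=1.57,fy=1.57,interpolation=cv2.INTER_CUBIC))
```

```text
(no output)
```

View pics/a.png

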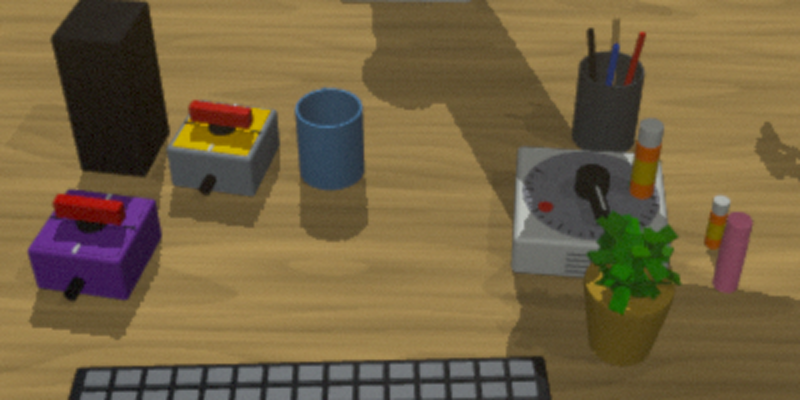

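View pics/b.png

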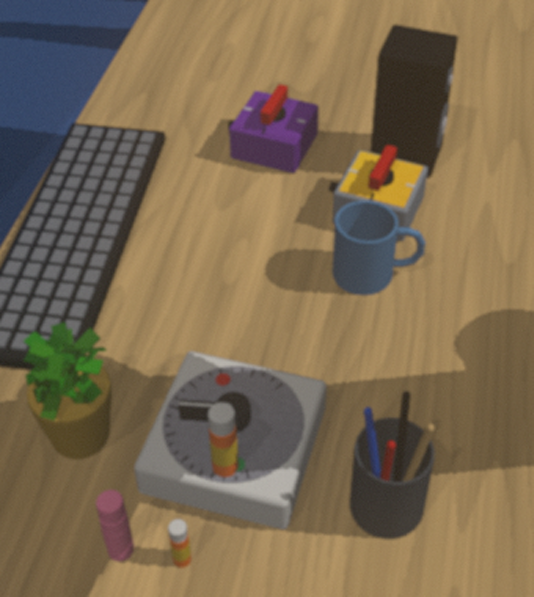

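The larger orange stick, on the thermostat (scene 427,249; side 263,359), fits the description. The small orange one (scene 457,281) and the pink one (468,296) are decoys. The yellow isolator is at scene (212,243), and the purple look-alike at (147,292) is to be left alone. The red dot is near side (261,322), and a bit of green shows next to the glue stick near (273,375).

Run:
```python
from h import *
G={n:grab(n) for n in ['scene','side']}
s=G['side'];c=G['scene']
im=s['img'].astype(int)
sub=lambda m,u0,u1,v0,v1:(lambda q:(q[:,1].mean()+u0,q[:,0].mean()+v0,len(q),q.min(0)+[v0,u0],q.max(0)+[v0,u0]))(np.argwhere(m[v0:v1,u0:u1]))
r,g,b=im[...,0],im[...,1],im[...,2]
gm=(g>r+25)&(g>b+15); rm=(r>g+50)&(r>b+50)
for n,m,w in [('green',gm,(225,330,310,410)),('red',rm,(245,280,310,335))]:
    q=sub(m,*w);print(n,q,np.round(onz(s,q[0],q[1],.05),4))
def sp(x,y):return x/1.57+120,y/1.57+80
def cp(x,y):return x/2+100,y/2+170
for n,p,z in [('c1',(192,355),.05),('c2',(326,380),.05),('c3',(285,503),.05),('c4',(140,465),.05),('hubtop',(233,408),.078),('tip',(180,409),.075),('gluetop',(222,415),.14),('gluebase',(225,470),.05),
 ('mugtop',(366,222),.09),('isoA',(372,152),.056),('isoB',(428,167),.056),('isoD',(336,190),.056),('h1',(389,150),.085),('h2',(376,183),.085),('cuptop',(392,455),.1),('potbase',(80,440),0),('pink',(118,550),0),('small',(181,560),0)]:
    print('side',n,np.round(onz(s,*sp(*p),z),4))
for n,p,z in [('c1',(520,150),.05),('c2',(665,158),.05),('c4',(513,245),.05),('hubtop',(592,173),.078),('gluetop',(651,126),.14),('gluebase',(643,192),.05),('red',(545,207),.05),('isoTL',(188,103),.056),('isoTR',(278,110),.056),('isoBL',(170,150),.056),('isoBR',(256,157),.056),('h1',(191,108),.085),('h2',(251,114),.085),('mugtop',(330,108),.09),('spkbase',(88,170),0),('spk2',(148,173),0),('spk3',(168,135),0),('cupbase',(605,143),0),('pot',(622,350),0)]:
    print('scene',n,np.round(onz(c,*cp(*p),z),4))
o=s['img'][300:430,180:420][:,:,::-1]
cv2.imwrite('pics/c.png',cv2.resize(o,None,fx=3.3,fy=3.3,interpolation=cv2.INTER_CUBIC))
```

```text
green (np.float64(273.26666666666665), np.float64(375.8), 15, array([373, 272]), array([379, 275])) [0.558  0.2611 0.05  ]
red (np.float64(261.45454545454544), np.float64(321.1136363636364), 44, array([318, 258]), array([324, 265])) [0.6025 0.1605 0.05  ]
side c1 [0.6427 0.1355 0.05  ]
side c2 [0.4932 0.1402 0.05  ]
side c3 [0.5062 0.2949 0.05  ]
side c4 [0.6553 0.2815 0.05  ]
side hubtop [0.5759 0.2158 0.078 ]
side tip [0.6285 0.2255 0.075 ]
side gluetop [0.5707 0.2696 0.14  ]
side gluebase [0.5716 0.2705 0.05  ]
side mugtop [ 0.483  -0.0729  0.09  ]
side isoA [ 0.4983 -0.2506  0.056 ]
side isoB [ 0.4209 -0.2343  0.056 ]
side isoD [ 0.533  -0.1629  0.056 ]
side h1 [ 0.4739 -0.2225  0.085 ]
side h2 [ 0.4815 -0.1528  0.085 ]
side cuptop [0.412  0.2545 0.1   ]
side potbase [0.7429 0.2339 0.    ]
side pink [0.6618 0.3486 0.    ]
side small [0.5986 0.3467 0.    ]
scene c1 [0.5102 0.1439 0.05  ]
scene c2 [0.52   0.3039 0.05  ]
scene c4 [0.6659 0.1296 0.05  ]
scene hubtop [0.5831 0.2143 0.078 ]
scene gluetop [0.582  0.2682 0.14  ]
scene gluebase [0.5792 0.2717 0.05  ]
scene red [0.6066 0.1656 0.05  ]
scene isoTL [ 0.4396 -0.2417  0.056 ]
scene isoTR [ 0.4505 -0.1345  0.056 ]
scene isoBL [ 0.5291 -0.2448  0.056 ]
scene isoBR [ 0.5388 -0.1478  0.056 ]
scene h1 [ 0.4892 -0.2254  0.085 ]
scene h2 [ 0.4986 -0.1565  0.085 ]
scene mugtop [ 0.4915 -0.0688  0.09  ]
scene spkbase [ 0.4985 -0.3543  0.    ]
scene spk2 [ 0.5019 -0.2834  0.    ]
scene spk3 [ 0.429  -0.2749  0.    ]
scene cupbase [0.4296 0.2525 0.    ]
scene pot [0.7578 0.2338 0.    ]
```

View pics/c.png

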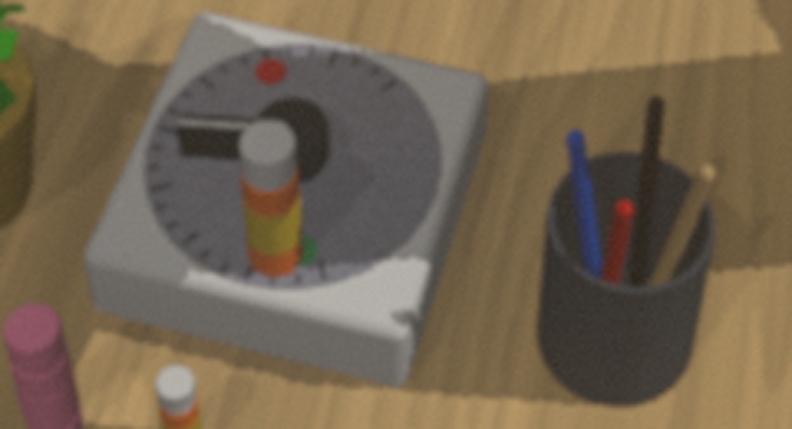

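Thermostat centre is about (0.578, 0.214), the pointer is near +x, and green is around 100°. The crop confirms that the large orange stick stands on the scale, half hiding the green dot. Now the grasp.

Run:
```python
from h import *
from scipy.spatial.transform import Rotation as Ro
s=bot.get_state();q=s['orientation'];R=Ro.from_quat([q[1],q[2],q[3],q[0]]).as_matrix()
print(s['time_s'],s['position'],'\n',np.round(R,3),s['joint_pos'])
print(np.array(R).T@(np.array([.576,.269,.304])-s['position'])*100)
```

```text
1.3 [0.16475891 0.47207397 0.30392732] 
 [[-0.944  0.329  0.   ]
 [ 0.329  0.944  0.   ]
 [-0.     0.    -1.   ]] [ 1.23500609e+00  2.40558560e-01  5.00034413e-03  1.33519378e+00
 -6.61269376e-06  1.57077778e+00]
[-4.55188313e+01 -5.62305049e+00 -7.21669863e-03]
```

{"fn": "step_arm", "kwargs": {
  "moves": [
    {"slide": [-3.8, -0.47, 0], "dr": [0, 0, 0], "fingers": 1},
    {"slide": [-3.8, -0.47, 0], "dr": [0, 0, 0], "fingers": 1},
    {"slide": [-3.8, -0.47, 0], "dr": [0, 0, 0], "fingers": 1},
    {"slide": [-3.8, -0.47, 0], "dr": [0, 0, 0], "fingers": 1},
    {"slide": [-3.8, -0.47, 0], "dr": [0, 0, 0], "fingers": 1},
    {"slide": [-3.8, -0.47, 0], "dr": [0, 0, 0], "fingers": 1},
    {"slide": [-3.8, -0.47, 0], "dr": [0, 0, 0], "fingers": 1},
    {"slide": [-3.8, -0.47, 0], "dr": [0, 0, 0], "fingers": 1}
  ]
}}

```text
time_s: 1.97
position: [0.441, 0.3353, 0.304]
orientation: [0.0, 0.167, 0.986, 0.0]
contact_force: [0.3, 0.1, 0.7]
opening: 0.997
grasp_force: 0.0
```

{"fn": "step_arm", "kwargs": {
  "moves": [
    {"slide": [-3.8, -0.47, 0], "dr": [0, 0, 0], "fingers": 1},
    {"slide": [-3.8, -0.47, 0], "dr": [0, 0, 0], "fingers": 1},
    {"slide": [-3.8, -0.47, 0], "dr": [0, 0, 0], "fingers": 1},
    {"slide": [-3.8, -0.47, 0], "dr": [0, 0, 0], "fingers": 1},
    {"slide": [0, 0, 0], "dr": [0, 0, 7.1], "fingers": 1},
    {"slide": [0, 0, 0], "dr": [0, 0, 7.1], "fingers": 1},
    {"slide": [0, 0, 0], "dr": [0, 0, 7.1], "fingers": 1},
    {"slide": [0, 0, 0], "dr": [0, 0, 7.1], "fingers": 1}
  ]
}}

```text
time_s: 2.63
position: [0.5772, 0.2681, 0.3033]
orientation: [-0.0, 0.407, 0.913, -0.0]
contact_force: [0.3, -0.9, -0.2]
opening: 1.002
grasp_force: 0.0
```

{"fn": "step_arm", "kwargs": {
  "moves": [
    {"slide": [0, 0, 0], "dr": [0, 0, 7.1], "fingers": 1},
    {"slide": [0, 0, 0], "dr": [0, 0, 7.1], "fingers": 1},
    {"slide": [0, 0, 0], "dr": [0, 0, 7.1], "fingers": 1},
    {"slide": [0, 0, 0], "dr": [0, 0, 7.1], "fingers": 1},
    {"slide": [0, 0, 0], "dr": [0, 0, 7.1], "fingers": 1},
    {"slide": [0, 0, 0], "dr": [0, 0, 6.9], "fingers": 1},
    {"slide": [0, 0, 0], "dr": [0, 0, 0], "fingers": 1},
    {"slide": [0, 0, 0], "dr": [0, 0, 0], "fingers": 1}
  ]
}}

```text
time_s: 3.3
position: [0.5767, 0.2686, 0.3037]
orientation: [-0.0, 0.706, 0.708, -0.0]
contact_force: [-0.6, -1.1, -0.3]
opening: 1.001
grasp_force: 0.0
```

```bash
cat >> h.py <<'E'
from scipy.spatial.transform import Rotation as Ro
def pose():
    s=bot.get_state();q=s['orientation'];return s,np.array(s['position']),Ro.from_quat([q[1],q[2],q[3],q[0]]).as_matrix()
def wrist(f=None):
    s,p,R=pose();g=grab('wrist',f);M=np.array(g['mount'])
    Rw=R@M[:3,:3];tw=R@M[:3,3]+p
    g['R']=Rw.T;g['t']=-Rw.T@tw;return g
E
python3 - <<'E'
from h import *
s,p,R=pose();print(s['time_s'],p,np.round(R,3).tolist(),s['joint_pos'][5])
g=wrist('w1.png');print(ray(g,0,0)[0])
for k in ['glue_stick','green_dot','red_dot','dial_pointer','thermostat']:
  print(k,[(np.round(r['bbox'],1).tolist(),round(r['p'],2)) for r in bot.recognise(k,'wrist')[:3]])
for X in [(.576,.269,.14),(.578,.214,.078)]: print(proj(g,X))
E
```

```text
3.3 [0.57671675 0.26856742 0.30373219] [[-0.002, 1.0, -0.0], [1.0, 0.002, -0.0], [-0.0, -0.0, -1.0]] 2.004264697581586
[0.57667324 0.3365961  0.37325923]
glue_stick [([317.6, 235.9, 33.2, 54.1], 0.75), ([423.8, 125.1, 52.2, 33.4], 0.72), ([105.3, 258.6, 179.0, 130.6], 0.66)]
green_dot []
red_dot [([345.4, 327.5, 17.5, 18.3], 0.52)]
dial_pointer [([343.1, 287.5, 80.4, 42.3], 0.67)]
thermostat [([327.0, 269.7, 182.4, 175.0], 0.89)]
[318.84615563 250.21370989]
[321.30266927 291.57321467]
```

View pics/w1.png

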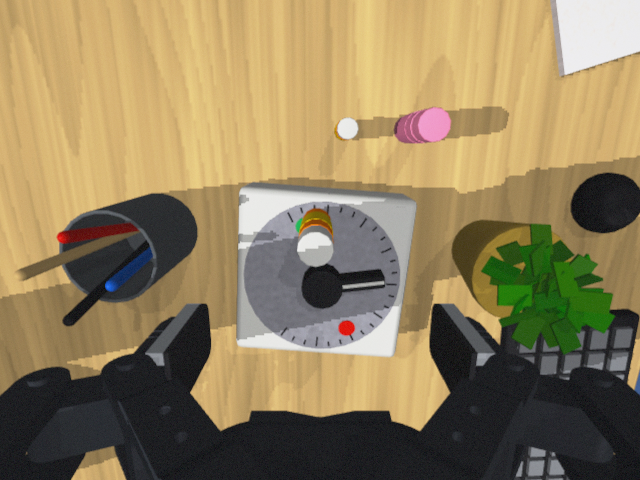

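The wrist view shows the glue top at (315,249), hub at (322,287), pointer tip at (384,281), red at (346,327), and a sliver of green at (299,224).

Run:
```python
from h import *
g=wrist()
im=g['img'].astype(int);r,gr,b=im[...,0],im[...,1],im[...,2]
m=((gr>r+30)&(gr>b+20))[200:245,285:330];q=np.argwhere(m)+[200,285];print('green',q.mean(0),q.min(0),q.max(0),np.round(onz(g,q[:,1].mean(),q[:,0].mean(),.05),4))
print('greenL',onz(g,q[:,1].min(),q[:,0].mean(),.05))
m=((r>gr+80)&(r>b+80))[315:340,330:360];q=np.argwhere(m)+[315,330];print('red',np.round(onz(g,q[:,1].mean(),q[:,0].mean(),.05),4))
w=im.min(2)[235:268,295:336]>150;
print('white',np.argwhere(w).mean(0)+[235,295])
for n,p,z in [('gluetop',(315,249),.14),('glue back',(317,207),.055),('hub',(322,287),.078),('tip',(384,283),.075),('c',(240,185),.05),('c',(415,199),.05),('c',(238,348),.05),('c',(394,357),.05)]:
  print(n,np.round(onz(g,*p,z),4))
```

```text
green [224.72580645 298.03225806] [218 295] [232 302] [0.5571 0.2666 0.05  ]
greenL [0.55438414 0.26664537 0.05      ]
red [0.6023 0.1647 0.05  ]
white [249.11182796 314.72150538]
gluetop [0.5735 0.2698 0.14  ]
glue back [0.5742 0.2835 0.055 ]
hub [0.5785 0.2182 0.078 ]
tip [0.6321 0.2207 0.075 ]
c [0.5071 0.3019 0.05  ]
c [0.6602 0.2898 0.05  ]
c [0.496  0.1425 0.05  ]
c [0.6503 0.1326 0.05  ]
```

{"fn": "step_arm", "kwargs": {
  "moves": [
    {"slide": [0.1, -0.3, 3.4], "dr": [0, 0, 0], "fingers": 1},
    {"slide": [0, 0, 3.4], "dr": [0, 0, 0], "fingers": 1},
    {"slide": [0, 0, 3.4], "dr": [0, 0, 0], "fingers": 1},
    {"slide": [0, 0, 3.3], "dr": [0, 0, 0], "fingers": 1},
    {"slide": [0, 0, 0], "dr": [0, 0, 0], "fingers": -1},
    {"slide": [0, 0, 0], "dr": [0, 0, 0], "fingers": -1},
    {"slide": [0, 0, 0], "dr": [0, 0, 0], "fingers": -1},
    {"slide": [0, 0, 0], "dr": [0, 0, 0], "fingers": -1}
  ]
}}

```text
time_s: 4.32
position: [0.5754, 0.2703, 0.1721]
orientation: [0.001, 0.707, 0.707, 0.003]
contact_force: [0.2, 0.9, 1.3]
opening: 0.458
grasp_force: 0.0
```

{"fn": "step_arm", "kwargs": {
  "moves": [
    {"slide": [0, 0, 0], "dr": [0, 0, 0], "fingers": -1},
    {"slide": [0, 0, 0], "dr": [0, 0, 0], "fingers": -1},
    {"slide": [0, 0, 0], "dr": [0, 0, 0], "fingers": -1},
    {"slide": [0, 0, 0], "dr": [0, 0, 0], "fingers": -1}
  ]
}}

```text
time_s: 4.65
position: [0.575, 0.2703, 0.1721]
orientation: [0.001, 0.707, 0.707, 0.003]
contact_force: [-0.9, 0.2, 6.4]
opening: 0.283
grasp_force: 58.6
```

{"fn": "step_arm", "kwargs": {
  "moves": [
    {"slide": [0, 0, -3], "dr": [0, 0, 0], "fingers": -1},
    {"slide": [0, 0, -4], "dr": [0, 0, 0], "fingers": -1},
    {"slide": [0, 0, -4], "dr": [0, 0, 0], "fingers": -1},
    {"slide": [-2.4, -1.8, 0], "dr": [0, 0, 0], "fingers": -1},
    {"slide": [-3, -2.2, 0], "dr": [0, 0, 0], "fingers": -1},
    {"slide": [-3, -2.2, 0], "dr": [0, 0, 0], "fingers": -1},
    {"slide": [-3, -2.2, 0], "dr": [0, 0, 0], "fingers": -1},
    {"slide": [-3, -2.2, 0], "dr": [0, 0, 0], "fingers": -1}
  ]
}}

```text
time_s: 5.32
position: [0.4666, 0.1246, 0.2798]
orientation: [0.001, 0.707, 0.707, 0.001]
contact_force: [0.3, -0.3, -0.7]
opening: 0.281
grasp_force: 59.0
```

{"fn": "step_arm", "kwargs": {
  "moves": [
    {"slide": [-3, -2.2, 0], "dr": [0, 0, 0], "fingers": -1},
    {"slide": [-2.4, -1.8, 0], "dr": [0, 0, 0], "fingers": -1},
    {"slide": [-1.2, -0.9, 0], "dr": [0, 0, 0], "fingers": -1},
    {"slide": [0, 0, 4], "dr": [0, 0, 0], "fingers": -1},
    {"slide": [0, 0, 4], "dr": [0, 0, 0], "fingers": -1},
    {"slide": [0, 0, 4], "dr": [0, 0, 0], "fingers": -1},
    {"slide": [0, 0, 2.5], "dr": [0, 0, 0], "fingers": -1},
    {"slide": [0, 0, 0], "dr": [0, 0, 0], "fingers": -1}
  ]
}}

```text
time_s: 5.98
position: [0.4154, 0.0594, 0.1299]
orientation: [-0.003, 0.707, 0.707, -0.003]
contact_force: [-0.7, -0.6, 0.2]
opening: 0.281
grasp_force: 59.0
```

{"fn": "step_arm", "kwargs": {
  "moves": [
    {"slide": [0, 0, 0.5], "dr": [0, 0, 0], "fingers": -1},
    {"slide": [0, 0, 0], "dr": [0, 0, 0], "fingers": -1},
    {"slide": [0, 0, 0], "dr": [0, 0, 0], "fingers": -1}
  ]
}}

```text
time_s: 6.23
position: [0.4203, 0.0601, 0.1307]
orientation: [0.001, 0.707, 0.707, 0.002]
contact_force: [1.0, -0.1, 0.4]
opening: 0.284
grasp_force: 59.0
```

{"fn": "step_arm", "kwargs": {
  "moves": [
    {"slide": [0, 0, 0.4], "dr": [0, 0, 0], "fingers": -1},
    {"slide": [0, 0, 0.3], "dr": [0, 0, 0], "fingers": -1},
    {"slide": [0, 0, 0], "dr": [0, 0, 0], "fingers": -1},
    {"slide": [0, 0, 0], "dr": [0, 0, 0], "fingers": -1}
  ]
}}

```text
time_s: 6.57
position: [0.4186, 0.0597, 0.1222]
orientation: [0.0, 0.707, 0.707, 0.0]
contact_force: [-0.5, -0.1, -0.7]
opening: 0.283
grasp_force: 59.0
```

{"fn": "step_arm", "kwargs": {
  "moves": [
    {"slide": [0, 0, 0.2], "dr": [0, 0, 0], "fingers": -1},
    {"slide": [0, 0, 0], "dr": [0, 0, 0], "fingers": -1},
    {"slide": [0, 0, 0], "dr": [0, 0, 0], "fingers": -1}
  ]
}}

```text
time_s: 6.82
position: [0.4188, 0.0597, 0.1219]
orientation: [0.0, 0.707, 0.707, 0.001]
contact_force: [-5.0, -0.9, 17.1]
opening: 0.279
grasp_force: 61.4
```

{"fn": "step_arm", "kwargs": {
  "moves": [
    {"slide": [0, 0, -0.1], "dr": [0, 0, 0], "fingers": -1},
    {"slide": [0, 0, 0], "dr": [0, 0, 0], "fingers": 0.2},
    {"slide": [0, 0, 0], "dr": [0, 0, 0], "fingers": 0.2},
    {"slide": [0, 0, 0], "dr": [0, 0, 0], "fingers": 0.2},
    {"slide": [0, 0, 0], "dr": [0, 0, 0], "fingers": 0.2},
    {"slide": [0, 0, -3], "dr": [0, 0, 0], "fingers": 0.2},
    {"slide": [0, 0, -4], "dr": [0, 0, 0], "fingers": 0.2},
    {"slide": [0, 0, -4], "dr": [0, 0, 0], "fingers": 0.2}
  ]
}}

```text
time_s: 7.48
position: [0.4173, 0.0595, 0.231]
orientation: [-0.001, 0.707, 0.707, -0.002]
contact_force: [1.1, 0.3, 0.6]
opening: 0.599
grasp_force: 0.0
```

{"fn": "step_arm", "kwargs": {
  "moves": [
    {"slide": [0, 0, -4], "dr": [0, 0, 0], "fingers": 0.2},
    {"slide": [0, 0, -3.5], "dr": [0, 0, 0], "fingers": 0.2},
    {"slide": [2.4, 2.4, 0], "dr": [0, 0, 0], "fingers": 0.2},
    {"slide": [2.4, 2.4, 0], "dr": [0, 0, 0], "fingers": 0.2},
    {"slide": [2.4, 2.4, 0], "dr": [0, 0, 0], "fingers": 0.2},
    {"slide": [2.4, 2.4, 0], "dr": [0, 0, 0], "fingers": 0.2},
    {"slide": [0, 0, 0], "dr": [0, 0, 0], "fingers": 0.2},
    {"slide": [0, 0, 0], "dr": [0, 0, 0], "fingers": 0.2}
  ]
}}

```text
time_s: 8.15
position: [0.5152, 0.1567, 0.3043]
orientation: [-0.001, 0.707, 0.708, -0.001]
contact_force: [0.1, 0.2, 0.9]
opening: 0.6
grasp_force: 0.0
```

Run:
```python
from h import *
s,p,R=pose();print(s['time_s'],p)
g=wrist('w2.png');a=g['img'].copy()
for n in ['side']:
  b=grab(n)['img'][180:440,140:500]
  cv2.imwrite('pics/d.png',np.hstack([cv2.resize(a,(400,300)),cv2.resize(b,(400,300))])[:,:,::-1])
for X in [(.578,.214,.078)]: print(proj(g,X))
```

```text
8.15 [0.51517827 0.15668884 0.30428736]
[401.26388463 157.8340843 ]
```

View pics/d.png

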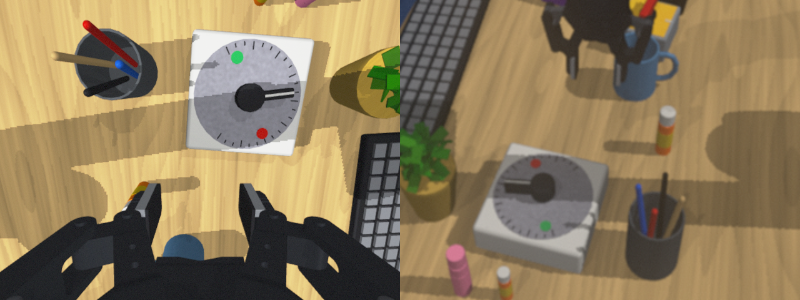

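The glue stick is standing on the desk. Both dots now show: green at wrist (379,91), red at (419,213), hub at (400,155).

```bash
cat > dots.py <<'E'
from h import *
def meas(g,hint=(.577,.216)):
    """dots by colour on z=.05, scale tick plane; white line on z=.075"""
    im=g['img'].astype(int);r,gr,b=im[...,0],im[...,1],im[...,2]
    V,U=np.mgrid[:480,:640]
    K=np.linalg.inv(g['camera_matrix']);R=np.array(g['R']);c=-R.T@np.array(g['t'])
    d=np.stack([U,V,np.ones_like(U)],-1)@K.T@R
    P=lambda z:(c+d*((z-c[2])/d[...,2])[...,None])[...,:2]
    P5=P(.05);rad=np.linalg.norm(P5-hint,axis=-1)
    o={}
    o['green']=P5[(gr>r+30)&(gr>b+20)&(rad<.07)].mean(0)
    o['red']=P5[(r>gr+70)&(r>b+70)&(rad<.07)].mean(0)
    P7=P(.075);r7=np.linalg.norm(P7-hint,axis=-1)
    dark=(im.max(2)<60)
    q=P(.078)[dark&(np.linalg.norm(P(.078)-hint,axis=-1)<.03)];o['darkhub']=q.mean(0)
    ph=P7[dark&(r7<.058)&(r7>.03)].mean(0)
    u=(ph-hint)/np.linalg.norm(ph-hint);lat=(P7-hint)@[-u[1],u[0]];al=(P7-hint)@u
    m=(im.min(2)>110)&(al>.02)&(al<.053)&(abs(lat)<.005)
    q=P7[m]
    if len(q)>5:
        l=cv2.fitLine(q.astype(np.float32),cv2.DIST_L2,0,.0001,.0001).ravel();v=l[:2]*np.sign(l[:2]@u)
        o['line']=(q.mean(0),np.degrees(np.arctan2(v[1],v[0])),len(q))
    return o
E
python3 - <<'E'
from dots import *
g=wrist();o=meas(g);print(o)
for p in [(306,48),(502,64),(478,250),(299,237)]: print(onz(g,*p,.05))
a=g['img'][30:270,280:520];cv2.imwrite('pics/e.png',cv2.resize(a[:,:,::-1],(600,600),interpolation=cv2.INTER_CUBIC))
E
```

```text
{'green': array([0.56266393, 0.2656498 ]), 'red': array([0.60256106, 0.16515423]), 'darkhub': array([0.57841235, 0.21578796]), 'line': (array([0.61319668, 0.21930207]), np.float64(6.7774333442144705), 195)}
[0.50247586 0.29640508 0.05      ]
[0.65960575 0.28462672 0.05      ]
[0.65813224 0.12927489 0.05      ]
[0.49448897 0.14151148 0.05      ]
```

View pics/e.png

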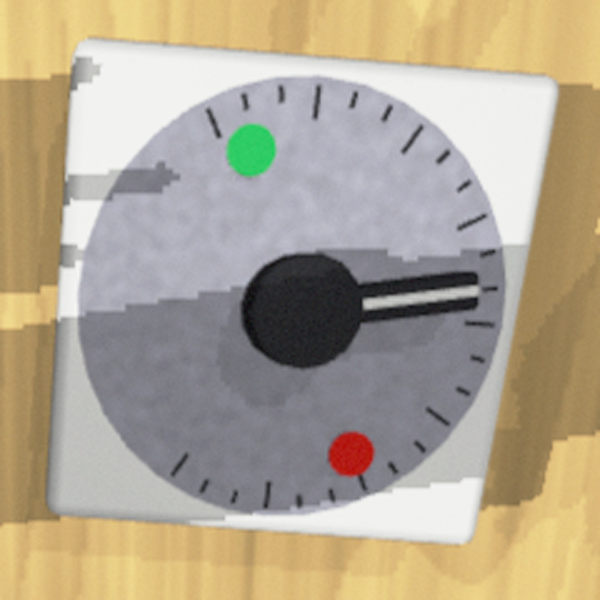

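{"fn": "step_arm", "kwargs": {
  "moves": [
    {"slide": [2.1, 3.4, 0], "dr": [0, 0, 0], "fingers": 0.2},
    {"slide": [2.1, 3.4, 0], "dr": [0, 0, 0], "fingers": 0.2},
    {"slide": [2.1, 3.4, 0], "dr": [0, 0, 0], "fingers": 0.2},
    {"slide": [0, 0, 0], "dr": [0, 0, -6.9], "fingers": 0.2},
    {"slide": [0, 0, 0], "dr": [0, 0, -6.9], "fingers": 0.2},
    {"slide": [0, 0, 0], "dr": [0, 0, -6.9], "fingers": 0.2},
    {"slide": [0, 0, 0], "dr": [0, 0, -6.9], "fingers": 0.2},
    {"slide": [0, 0, 0], "dr": [0, 0, -6.9], "fingers": 0.2}
  ]
}}

```text
time_s: 8.97
position: [0.6162, 0.2174, 0.3063]
orientation: [-0.0, 0.464, 0.886, -0.0]
contact_force: [1.0, 0.4, 0.7]
opening: 0.602
grasp_force: 0.0
```

{"fn": "step_arm", "kwargs": {
  "moves": [
    {"slide": [0, 0, 0], "dr": [0, 0, -6.9], "fingers": 0.2},
    {"slide": [0, 0, 0], "dr": [0, 0, -6.9], "fingers": 0.2},
    {"slide": [0, 0, 0], "dr": [0, 0, -6.9], "fingers": 0.2},
    {"slide": [0, 0, 0], "dr": [0, 0, -6.9], "fingers": 0.2},
    {"slide": [0, 0, 0], "dr": [0, 0, -6.9], "fingers": 0.2},
    {"slide": [0, 0, 0], "dr": [0, 0, -6.9], "fingers": 0.2},
    {"slide": [0, 0, 0], "dr": [0, 0, -6.9], "fingers": 0.2},
    {"slide": [0, 0, 0], "dr": [0, 0, -6.9], "fingers": 0.2}
  ]
}}

```text
time_s: 9.63
position: [0.6161, 0.2172, 0.3067]
orientation: [0.0, 0.001, 1.0, -0.0]
contact_force: [0.3, 0.5, -0.2]
opening: 0.601
grasp_force: 0.0
```

{"fn": "step_arm", "kwargs": {
  "moves": [
    {"slide": [0, 0, 0], "dr": [0, 0, -6.9], "fingers": 0.2},
    {"slide": [0, 0, 0], "dr": [0, 0, 0], "fingers": 0},
    {"slide": [0, 0, 0], "dr": [0, 0, 0], "fingers": 0}
  ]
}}

```text
time_s: 9.88
position: [0.6163, 0.2176, 0.3066]
orientation: [0.0, -0.055, 0.998, 0.0]
contact_force: [-0.4, -0.4, -0.3]
opening: 0.503
grasp_force: 0.0
```

Run:
```python
from dots import *
s,p,R=pose();print(s['time_s'],p,np.round(R,3).tolist(),s['joint_pos'])
g=wrist();o=meas(g);print(o)
```

```text
9.8833 [0.61628067 0.2176079  0.30655403] [[-0.994, -0.11, 0.0], [-0.11, 0.994, 0.0], [-0.0, -0.0, -1.0]] [ 3.39462948e-01  5.61062237e-01  4.90747329e-01  1.50018609e+00
 -8.56824444e-05  2.29022399e-01]
{'green': array([0.56248382, 0.26567441]), 'red': array([0.60240205, 0.16512151]), 'darkhub': array([0.5793916, 0.2152787]), 'line': (array([0.61301011, 0.21912758]), np.float64(6.404940829057626), 156)}
```

{"fn": "step_arm", "kwargs": {
  "moves": [
    {"slide": [-0.16, 0.2, 3.5], "dr": [0, 0, 0], "fingers": 0},
    {"slide": [0, 0, 4], "dr": [0, 0, 0], "fingers": 0},
    {"slide": [0, 0, 4], "dr": [0, 0, 0], "fingers": 0},
    {"slide": [0, 0, 3], "dr": [0, 0, 0], "fingers": 0},
    {"slide": [0, 0, 2], "dr": [0, 0, 0], "fingers": 0},
    {"slide": [0, 0, 0.5], "dr": [0, 0, 0], "fingers": 0},
    {"slide": [0, 0, 0], "dr": [0, 0, 0], "fingers": 0},
    {"slide": [0, 0, 0], "dr": [0, 0, 0], "fingers": 0}
  ]
}}

```text
time_s: 10.6
position: [0.6187, 0.2208, 0.1372]
orientation: [0.001, -0.057, 0.998, 0.0]
contact_force: [-0.5, 0.2, 1.4]
opening: 0.499
grasp_force: 0.0
```

{"fn": "step_arm", "kwargs": {
  "moves": [
    {"slide": [0, 0, 0.3], "dr": [0, 0, 0], "fingers": -1},
    {"slide": [0, 0, 0], "dr": [0, 0, 0], "fingers": -1},
    {"slide": [0, 0, 0], "dr": [0, 0, 0], "fingers": -1},
    {"slide": [0, 0, 0], "dr": [0, 0, 0], "fingers": -1},
    {"slide": [0, 0, 0], "dr": [0, 0, 0], "fingers": -1},
    {"slide": [0, 0, 0], "dr": [0, 0, 0], "fingers": -1}
  ]
}}

```text
time_s: 11.1
position: [0.6192, 0.2201, 0.1349]
orientation: [0.002, -0.057, 0.998, -0.0]
contact_force: [1.1, -3.5, 6.1]
opening: 0.118
grasp_force: 61.3
```

{"fn": "step_arm", "kwargs": {
  "moves": [
    {"slide": [0.03, 0.48, 0], "dr": [0, 0, -6.7], "fingers": -1},
    {"slide": [0.03, 0.48, 0], "dr": [0, 0, -6.7], "fingers": -1},
    {"slide": [0.03, 0.48, 0], "dr": [0, 0, -6.7], "fingers": -1},
    {"slide": [0.03, 0.48, 0], "dr": [0, 0, -6.7], "fingers": -1},
    {"slide": [0.03, 0.48, 0], "dr": [0, 0, -6.7], "fingers": -1}
  ]
}}

```text
time_s: 11.52
position: [0.6096, 0.2419, 0.1348]
orientation: [0.001, -0.345, 0.939, -0.001]
contact_force: [-1.0, -4.0, 7.3]
opening: 0.12
grasp_force: 61.4
```

{"fn": "step_arm", "kwargs": {
  "moves": [
    {"slide": [0.03, 0.48, 0], "dr": [0, 0, -6.7], "fingers": -1},
    {"slide": [0.03, 0.48, 0], "dr": [0, 0, -6.7], "fingers": -1},
    {"slide": [0.03, 0.48, 0], "dr": [0, 0, -6.7], "fingers": -1},
    {"slide": [0.03, 0.48, 0], "dr": [0, 0, -6.7], "fingers": -1},
    {"slide": [0.03, 0.48, 0], "dr": [0, 0, -6.7], "fingers": -1}
  ]
}}

```text
time_s: 11.93
position: [0.5895, 0.2547, 0.1347]
orientation: [0.001, -0.6, 0.8, -0.001]
contact_force: [0.9, -5.0, 7.1]
opening: 0.122
grasp_force: 61.4
```

{"fn": "step_arm", "kwargs": {
  "moves": [
    {"slide": [0.03, 0.48, 0], "dr": [0, 0, -6.7], "fingers": -1},
    {"slide": [0.03, 0.48, 0], "dr": [0, 0, -6.7], "fingers": -1},
    {"slide": [0.03, 0.48, 0], "dr": [0, 0, -6.7], "fingers": -1},
    {"slide": [0.03, 0.48, 0], "dr": [0, 0, -6.7], "fingers": -1},
    {"slide": [0.03, 0.48, 0], "dr": [0, 0, -6.7], "fingers": -1},
    {"slide": [0, 0, 0], "dr": [0, 0, 0], "fingers": -1},
    {"slide": [0, 0, 0], "dr": [0, 0, 0], "fingers": -1}
  ]
}}

```text
time_s: 12.52
position: [0.5657, 0.2544, 0.1347]
orientation: [-0.001, 0.804, -0.595, 0.002]
contact_force: [0.3, -3.8, 6.0]
opening: 0.12
grasp_force: 61.4
```

Run:
```python
from dots import *
s,p,R=pose();print(s['time_s'],p,np.round(R,3).tolist(),s['joint_pos'][5],s['contact_force'],s['wrist_torque'])
d=-R[:2,0];print('tool ang',np.degrees(np.arctan2(d[1],d[0])),'pos ang',np.degrees(np.arctan2(p[1]-.215,p[0]-.578)),np.hypot(p[1]-.215,p[0]-.578))
```

```text
12.5167 [0.56574734 0.25435022 0.13471494] [[0.293, -0.956, 0.003], [-0.956, -0.293, -0.001], [0.002, -0.003, -1.0]] -1.4443626398868967 [ 0.26266781 -3.75188852  6.04682158] [-1.0216277  -0.04138474  0.05094646]
tool ang 107.00935478171108 pos ang 107.29526422057133 0.041213681335757535
```

Tool angle is 107.0°, as wanted. Release, rise and check.

{"fn": "step_arm", "kwargs": {
  "moves": [
    {"slide": [0, 0, 0], "dr": [0, 0, 0], "fingers": -0.2},
    {"slide": [0, 0, 0], "dr": [0, 0, 0], "fingers": -0.2},
    {"slide": [0, 0, 0], "dr": [0, 0, 0], "fingers": -0.2},
    {"slide": [0, 0, -2], "dr": [0, 0, 0], "fingers": -0.2},
    {"slide": [0, 0, -4], "dr": [0, 0, 0], "fingers": -0.2},
    {"slide": [0, 0, -4], "dr": [0, 0, 0], "fingers": -0.2},
    {"slide": [0, 0, -4], "dr": [0, 0, 0], "fingers": -0.2},
    {"slide": [0, 0, -4], "dr": [0, 0, 0], "fingers": -0.2}
  ]
}}

```text
time_s: 13.18
position: [0.5643, 0.2554, 0.3142]
orientation: [0.0, 0.804, -0.594, -0.001]
contact_force: [1.3, 0.6, 0.3]
opening: 0.399
grasp_force: 0.0
```

{"fn": "step_arm", "kwargs": {
  "moves": [
    {"slide": [0, 0, 0], "dr": [0, 0, 0], "fingers": -0.2},
    {"slide": [0, 0, 0], "dr": [0, 0, 0], "fingers": -0.2}
  ]
}}

```text
time_s: 13.35
position: [0.566, 0.2561, 0.3164]
orientation: [-0.003, 0.804, -0.594, 0.001]
contact_force: [-0.4, 0.3, -1.0]
opening: 0.4
grasp_force: 0.0
```

Run:
```python
from dots import *
s,p,R=pose();print(s['time_s'],p,np.round(R,3).tolist(),s['joint_pos'])
g=wrist();o=meas(g);print(o)
q,a,_=o['line'];n=np.array([-np.sin(np.radians(a)),np.cos(np.radians(a))]);print('offset mm',(o['green']-q)@n*1000, 'from axis', np.degrees(np.arctan2(*(q-[.578,.215])[::-1])),np.degrees(np.arctan2(*(o['green']-[.578,.215])[::-1])))
cv2.imwrite('pics/f.png',g['img'][:,:,::-1])
```

```text
13.35 [0.56599947 0.25612232 0.31635539] [[0.294, -0.956, 0.006], [-0.956, -0.294, 0.004], [-0.002, -0.007, -1.0]] [ 4.24702300e-01  4.81512911e-01  3.86257591e-01  1.46829648e+00
  6.45118184e-04 -1.44426697e+00]
{'green': array([0.56273551, 0.26628579]), 'red': array([0.60240951, 0.16523328]), 'darkhub': array([0.57765211, 0.21684545]), 'line': (array([0.56665067, 0.25236302]), np.float64(108.29580660206997), 134)}
offset mm -0.653439053939454 from axis 106.89660255545644 106.57489099255373
```

View pics/f.png

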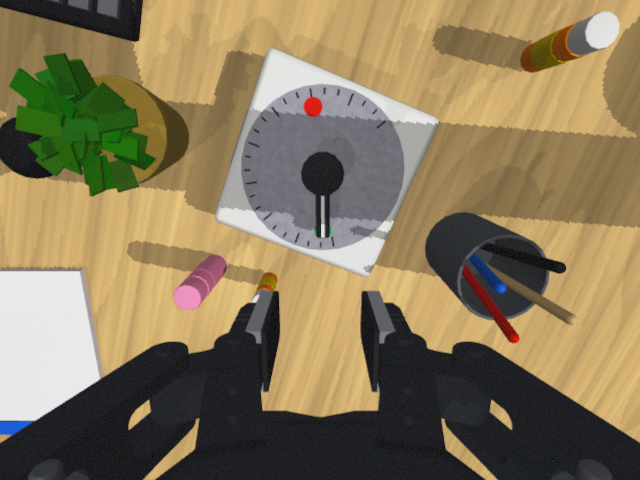

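The pointer at (323,230) covers the green dot, within 1 mm. Next, the yellow isolator.

{"fn": "step_arm", "kwargs": {
  "moves": [
    {"slide": [3.6, 1.9, 0], "dr": [0, 0, 2.3], "fingers": -0.2},
    {"slide": [3.6, 1.9, 0], "dr": [0, 0, 0], "fingers": -0.2},
    {"slide": [3.6, 1.9, 0], "dr": [0, 0, 0], "fingers": -0.2},
    {"slide": [3.6, 1.9, 0], "dr": [0, 0, 0], "fingers": -0.2},
    {"slide": [3.6, 1.9, 0], "dr": [0, 0, 0], "fingers": -0.2},
    {"slide": [3.6, 1.9, 0], "dr": [0, 0, 0], "fingers": -0.2},
    {"slide": [3.6, 1.9, 0], "dr": [0, 0, 0], "fingers": -0.2},
    {"slide": [3.6, 1.9, 0], "dr": [0, 0, 0], "fingers": -0.2}
  ]
}}

```text
time_s: 14.07
position: [0.491, -0.0638, 0.3104]
orientation: [0.001, 0.792, -0.61, -0.002]
contact_force: [1.3, -0.4, -0.6]
opening: 0.398
grasp_force: 0.0
```

{"fn": "step_arm", "kwargs": {
  "moves": [
    {"slide": [3.6, 1.9, 0], "dr": [0, 0, 0], "fingers": -0.2},
    {"slide": [3.6, 1.9, 0], "dr": [0, 0, 0], "fingers": -0.2},
    {"slide": [0, 0, 0], "dr": [0, 0, 7], "fingers": -0.2},
    {"slide": [0, 0, 0], "dr": [0, 0, 7], "fingers": -0.2},
    {"slide": [0, 0, 0], "dr": [0, 0, 7], "fingers": -0.2},
    {"slide": [0, 0, 0], "dr": [0, 0, 0], "fingers": -0.2},
    {"slide": [0, 0, 0], "dr": [0, 0, 0], "fingers": -0.2},
    {"slide": [0, 0, 0], "dr": [0, 0, 0], "fingers": -0.2}
  ]
}}

```text
time_s: 14.73
position: [0.4741, -0.1413, 0.3116]
orientation: [-0.001, -0.669, 0.744, 0.001]
contact_force: [-0.4, 0.6, -0.3]
opening: 0.403
grasp_force: 0.0
```

Run:
```python
from h import *
s,p,R=pose();print(s['time_s'],p,np.round(R,3).tolist(),s['joint_pos'][5])
g=wrist();cv2.imwrite('pics/g.png',g['img'][:,:,::-1])
print(proj(g,[.488,-.19,.085]))
for k in ['isolator','switch_handle']:
  print(k,[(np.round(r['bbox'],1).tolist(),round(r['p'],2)) for r in bot.recognise(k,'wrist')[:3]])
im=g['img'].astype(int);m=((im[...,0]>im[...,1]+70)&(im[...,0]>im[...,2]+70)).astype(np.uint8)
n,l,st,c=cv2.connectedComponentsWithStats(m)
for i in range(1,n):
  if st[i,4]>150:
    q=np.argwhere(l==i)[:,::-1].astype(np.float32);rect=cv2.minAreaRect(q);print(st[i],rect)
    B=cv2.boxPoints(rect);W=np.array([onz(g,*b,.085)[:2] for b in B]);print(np.round(W,4).tolist(),W.mean(0))
```

```text
14.7333 [ 0.47410747 -0.14133599  0.31161385] [[-0.106, -0.994, -0.002], [-0.994, 0.106, 0.001], [-0.001, 0.003, -1.0]] -1.7546578598477185
[294.74799337 170.25365579]
isolator [([300.8, 156.1, 140.4, 124.2], 0.89), ([93.5, 61.3, 157.4, 122.6], 0.7)]
switch_handle [([73.4, 48.5, 55.3, 92.6], 0.9), ([308.4, 161.3, 36.8, 93.2], 0.57)]
[  44    0   46   94 3238] ((67.2080307006836, 46.30292510986328), (97.31587982177734, 35.571685791015625), 83.41805267333984)
[[0.6483, -0.325], [0.623, -0.3248], [0.6324, -0.2625], [0.6593, -0.2625]] [ 0.64076326 -0.29370811]
[ 292  115   26   93 1833] ((304.6192932128906, 160.8299560546875), (20.305408477783203, 92.47866821289062), 4.085616588592529)
[[0.4944, -0.1619], [0.4805, -0.2313], [0.4654, -0.2287], [0.4782, -0.159]] [ 0.47963411 -0.19523495]
```

View pics/g.png

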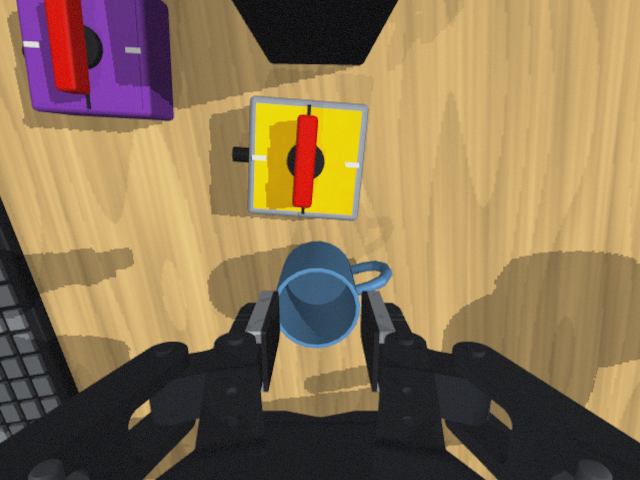

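The yellow isolator's bar is centred at (305,161), with the speaker above and the mug below. I'll flip the tool 180° to keep the camera side away from the speaker, then descend.

{"fn": "step_arm", "kwargs": {
  "moves": [
    {"slide": [2.6, -0.55, 0], "dr": [0, 0, 0], "fingers": -0.2},
    {"slide": [2.6, -0.55, 0], "dr": [0, 0, 0], "fingers": -0.2},
    {"slide": [0, 0, 0], "dr": [0, 0, 7.1], "fingers": -0.2},
    {"slide": [0, 0, 0], "dr": [0, 0, 7.1], "fingers": -0.2},
    {"slide": [0, 0, 0], "dr": [0, 0, 7.1], "fingers": -0.2},
    {"slide": [0, 0, 0], "dr": [0, 0, 7.1], "fingers": -0.2},
    {"slide": [0, 0, 0], "dr": [0, 0, 7.1], "fingers": -0.2},
    {"slide": [0, 0, 0], "dr": [0, 0, 7.1], "fingers": -0.2}
  ]
}}

```text
time_s: 15.55
position: [0.4799, -0.1944, 0.3128]
orientation: [0.0, -0.349, 0.937, 0.0]
contact_force: [0.6, -0.3, -1.8]
opening: 0.397
grasp_force: 0.0
```

{"fn": "step_arm", "kwargs": {
  "moves": [
    {"slide": [0, 0, 0], "dr": [0, 0, 7.1], "fingers": -0.2},
    {"slide": [0, 0, 0], "dr": [0, 0, 7.1], "fingers": -0.2},
    {"slide": [0, 0, 0], "dr": [0, 0, 7.1], "fingers": -0.2},
    {"slide": [0, 0, 0], "dr": [0, 0, 7.1], "fingers": -0.2},
    {"slide": [0, 0, 0], "dr": [0, 0, 7.1], "fingers": -0.2},
    {"slide": [0, 0, 0], "dr": [0, 0, 7.1], "fingers": -0.2},
    {"slide": [0, 0, 0], "dr": [0, 0, 7.1], "fingers": -0.2},
    {"slide": [0, 0, 0], "dr": [0, 0, 7.1], "fingers": -0.2}
  ]
}}

```text
time_s: 16.22
position: [0.4799, -0.1943, 0.3129]
orientation: [0.0, 0.138, 0.99, 0.0]
contact_force: [-0.3, -0.3, 0.2]
opening: 0.399
grasp_force: 0.0
```

{"fn": "step_arm", "kwargs": {
  "moves": [
    {"slide": [0, 0, 0], "dr": [0, 0, 7.1], "fingers": -0.2},
    {"slide": [0, 0, 0], "dr": [0, 0, 7.1], "fingers": -0.2},
    {"slide": [0, 0, 0], "dr": [0, 0, 7.1], "fingers": -0.2},
    {"slide": [0, 0, 0], "dr": [0, 0, 7.1], "fingers": -0.2},
    {"slide": [0, 0, 0], "dr": [0, 0, 7.1], "fingers": -0.2},
    {"slide": [0, 0, 0], "dr": [0, 0, 7.1], "fingers": -0.2},
    {"slide": [0, 0, 0], "dr": [0, 0, 7.1], "fingers": -0.2},
    {"slide": [0, 0, 0], "dr": [0, 0, 7.1], "fingers": -0.2}
  ]
}}

```text
time_s: 16.88
position: [0.4799, -0.1943, 0.3129]
orientation: [0.0, 0.593, 0.805, 0.0]
contact_force: [-0.2, 0.3, -0.7]
opening: 0.403
grasp_force: 0.0
```

{"fn": "step_arm", "kwargs": {
  "moves": [
    {"slide": [0, 0, 0], "dr": [0, 0, 7.1], "fingers": -0.2},
    {"slide": [0, 0, 0], "dr": [0, 0, 7.1], "fingers": -0.2},
    {"slide": [0, 0, 0], "dr": [0, 0, 0], "fingers": -0.2},
    {"slide": [0, 0, 0], "dr": [0, 0, 0], "fingers": -0.2},
    {"slide": [0, 0, 0], "dr": [0, 0, 0], "fingers": -0.2}
  ]
}}

```text
time_s: 17.3
position: [0.4799, -0.1945, 0.3129]
orientation: [0.0, 0.685, 0.729, 0.0]
contact_force: [-0.9, -0.4, -0.3]
opening: 0.403
grasp_force: 0.0
```

Run:
```python
from h import *
s,p,R=pose();print(s['time_s'],p,np.round(R,3).tolist(),s['joint_pos'])
g=wrist()
im=g['img'].astype(int);m=((im[...,0]>im[...,1]+70)&(im[...,0]>im[...,2]+70)).astype(np.uint8)
n,l,st,c=cv2.connectedComponentsWithStats(m)
for i in range(1,n):
  if st[i,4]>150:
    q=np.argwhere(l==i)[:,::-1].astype(np.float32);rect=cv2.minAreaRect(q);print(st[i])
    B=cv2.boxPoints(rect);W=np.array([onz(g,*b,.085)[:2] for b in B]);e=max([W[1]-W[0],W[2]-W[1]],key=np.linalg.norm);print(W.mean(0),np.degrees(np.arctan2(e[1],e[0])))
    d=np.array([.4795,-.1945,p[2]])-p;print('tool delta cm',R.T@d*100)
```

```text
17.3 [ 0.47988039 -0.19447171  0.31288339] [[-0.062, 0.998, 0.0], [0.998, 0.062, 0.0], [0.0, 0.0, -1.0]] [-3.85029065e-01  2.72418006e-01  7.05832669e-02  1.36895642e+00
  1.05511433e-05  1.12384137e+00]
[ 302  185   38   85 1655]
[ 0.47953278 -0.19370369] 78.41111631653403
tool delta cm [-4.69351328e-04 -3.81408754e-02 -3.54965693e-07]
[ 478  310   37   45 1006]
[ 0.64295714 -0.27776967] 79.85869233640773
tool delta cm [-4.69351328e-04 -3.81408754e-02 -3.54965693e-07]
```

{"fn": "step_arm", "kwargs": {
  "moves": [
    {"slide": [0, 0, 0], "dr": [0, 0, 5], "fingers": -0.2},
    {"slide": [0, 0, 0], "dr": [0, 0, 5], "fingers": -0.2},
    {"slide": [0, 0, 0], "dr": [0, 0, 4.6], "fingers": -0.2},
    {"slide": [0, 0, 4], "dr": [0, 0, 0], "fingers": -0.2},
    {"slide": [0, 0, 4], "dr": [0, 0, 0], "fingers": -0.2},
    {"slide": [0, 0, 4], "dr": [0, 0, 0], "fingers": -0.2},
    {"slide": [0, 0, 3], "dr": [0, 0, 0], "fingers": -0.2},
    {"slide": [0, 0, 2.2], "dr": [0, 0, 0], "fingers": -0.2}
  ]
}}

```text
time_s: 18.02
position: [0.4782, -0.1939, 0.1378]
orientation: [-0.002, 0.772, 0.635, -0.001]
contact_force: [0.6, 0.1, 0.1]
opening: 0.401
grasp_force: 0.0
```

{"fn": "step_arm", "kwargs": {
  "moves": [
    {"slide": [0, 0, 0], "dr": [0, 0, 0], "fingers": -0.2},
    {"slide": [0, 0, 0], "dr": [0, 0, 0], "fingers": -1},
    {"slide": [0, 0, 0], "dr": [0, 0, 0], "fingers": -1},
    {"slide": [0, 0, 0], "dr": [0, 0, 0], "fingers": -1},
    {"slide": [0, 0, 0], "dr": [0, 0, 0], "fingers": -1},
    {"slide": [0, 0, 0], "dr": [0, 0, 0], "fingers": -1}
  ]
}}

```text
time_s: 18.52
position: [0.4801, -0.1947, 0.1419]
orientation: [0.001, 0.773, 0.635, 0.0]
contact_force: [-0.1, 0.3, -0.7]
opening: 0.17
grasp_force: 62.4
```

Run:
```python
from h import *
s,p,R=pose();print(s['time_s'],p,'xang',np.degrees(np.arctan2(R[1,0],R[0,0])),s['joint_pos'][5],s['wrist_torque'])
```

```text
18.5167 [ 0.48014994 -0.19471936  0.14190131] xang 78.7848255241472 1.38126738003823 [0.08840456 0.20208112 0.12535944]
```

{"fn": "step_arm", "kwargs": {
  "moves": [
    {"slide": [0, 0, 0], "dr": [0, 0, 6.5], "fingers": -1},
    {"slide": [0, 0, 0], "dr": [0, 0, 6.5], "fingers": -1},
    {"slide": [0, 0, 0], "dr": [0, 0, 6.5], "fingers": -1},
    {"slide": [0, 0, 0], "dr": [0, 0, 6.5], "fingers": -1},
    {"slide": [0, 0, 0], "dr": [0, 0, 6.5], "fingers": -1},
    {"slide": [0, 0, 0], "dr": [0, 0, 6.5], "fingers": -1},
    {"slide": [0, 0, 0], "dr": [0, 0, 6.5], "fingers": -1}
  ]
}}

```text
time_s: 19.1
position: [0.4806, -0.195, 0.1419]
orientation: [0.001, 0.959, 0.284, 0.001]
contact_force: [1.5, -1.0, -2.8]
opening: 0.171
grasp_force: 62.2
```

{"fn": "step_arm", "kwargs": {
  "moves": [
    {"slide": [0, 0, 0], "dr": [0, 0, 6.5], "fingers": -1},
    {"slide": [0, 0, 0], "dr": [0, 0, 6.5], "fingers": -1},
    {"slide": [0, 0, 0], "dr": [0, 0, 6.5], "fingers": -1},
    {"slide": [0, 0, 0], "dr": [0, 0, 6.5], "fingers": -1},
    {"slide": [0, 0, 0], "dr": [0, 0, 6.5], "fingers": -1},
    {"slide": [0, 0, 0], "dr": [0, 0, 6], "fingers": -1},
    {"slide": [0, 0, 0], "dr": [0, 0, 0], "fingers": -1},
    {"slide": [0, 0, 0], "dr": [0, 0, 0], "fingers": -1}
  ]
}}

```text
time_s: 19.77
position: [0.4807, -0.1953, 0.1419]
orientation: [0.001, 0.999, -0.045, 0.001]
contact_force: [0.8, -2.1, -1.6]
opening: 0.173
grasp_force: 62.3
```

Run:
```python
from h import *
s,p,R=pose();print(s['time_s'],p,'xang',np.degrees(np.arctan2(R[1,0],R[0,0])),s['joint_pos'][5],s['wrist_torque'],s['contact_force'])
```

```text
19.7667 [ 0.48065519 -0.19534871  0.1418965 ] xang -5.135472605458973 2.8455186052487553 [-0.38074153 -0.18160844 -0.11727526] [ 0.80813351 -2.12562526 -1.62089345]
```

{"fn": "step_arm", "kwargs": {
  "moves": [
    {"slide": [0, 0, 0], "dr": [0, 0, 3], "fingers": -1},
    {"slide": [0, 0, 0], "dr": [0, 0, 3], "fingers": -1},
    {"slide": [0, 0, 0], "dr": [0, 0, 2], "fingers": -1},
    {"slide": [0, 0, 0], "dr": [0, 0, 0], "fingers": -1},
    {"slide": [0, 0, 0], "dr": [0, 0, 0], "fingers": -1}
  ]
}}

```text
time_s: 20.18
position: [0.4807, -0.1953, 0.1419]
orientation: [0.001, 0.994, -0.113, 0.001]
contact_force: [0.9, -4.5, 1.2]
opening: 0.17
grasp_force: 68.7
```

Run:
```python
from h import *
s,p,R=pose();print(s['time_s'],p,'xang',np.degrees(np.arctan2(R[1,0],R[0,0])),s['joint_pos'][5],s['wrist_torque'],s['contact_force'])
```

```text
20.1833 [ 0.48067007 -0.19534323  0.14190633] xang -12.974714076498845 2.9826866096529394 [-0.87482271 -0.12415694  1.41756922] [ 0.93266043 -4.46054953  1.21311604]
```

The wrist torque jumped to 1.4 N m, so the handle is at its stop. Release, rise and check everything.

{"fn": "step_arm", "kwargs": {
  "moves": [
    {"slide": [0, 0, 0], "dr": [0, 0, -1.5], "fingers": -1},
    {"slide": [0, 0, 0], "dr": [0, 0, 0], "fingers": -0.2},
    {"slide": [0, 0, 0], "dr": [0, 0, 0], "fingers": -0.2},
    {"slide": [0, 0, 0], "dr": [0, 0, 0], "fingers": -0.2},
    {"slide": [0, 0, -2], "dr": [0, 0, 0], "fingers": -0.2},
    {"slide": [0, 0, -4], "dr": [0, 0, 0], "fingers": -0.2},
    {"slide": [0, 0, -4], "dr": [0, 0, 0], "fingers": -0.2},
    {"slide": [0, 0, -4], "dr": [0, 0, 0], "fingers": -0.2}
  ]
}}

```text
time_s: 20.85
position: [0.479, -0.194, 0.2819]
orientation: [-0.001, 0.995, -0.103, -0.001]
contact_force: [0.8, -0.3, 0.1]
opening: 0.401
grasp_force: 0.0
```

{"fn": "step_arm", "kwargs": {
  "moves": [
    {"slide": [0, 0, -4], "dr": [0, 0, 0], "fingers": -0.2},
    {"slide": [0, 0, 0], "dr": [0, 0, 0], "fingers": -0.2},
    {"slide": [0, 0, 0], "dr": [0, 0, 0], "fingers": -0.2}
  ]
}}

```text
time_s: 21.1
position: [0.4809, -0.1948, 0.3239]
orientation: [0.001, 0.995, -0.102, 0.003]
contact_force: [-0.0, 0.1, -0.5]
opening: 0.399
grasp_force: 0.0
```

Run:
```python
from h import *
s,p,R=pose();print(s['time_s'],p)
g=wrist()
im=g['img'].astype(int);m=((im[...,0]>im[...,1]+70)&(im[...,0]>im[...,2]+70)).astype(np.uint8)
n,l,st,c=cv2.connectedComponentsWithStats(m)
for i in range(1,n):
  if st[i,4]>150:
    q=np.argwhere(l==i)[:,::-1].astype(np.float32);rect=cv2.minAreaRect(q);print(st[i])
    B=cv2.boxPoints(rect);W=np.array([onz(g,*b,.085)[:2] for b in B]);e=max([W[1]-W[0],W[2]-W[1]],key=np.linalg.norm);print(W.mean(0),np.degrees(np.arctan2(e[1],e[0])))
b=grab('side')['img'][80:460,120:500]
cv2.imwrite('pics/z.png',np.hstack([cv2.resize(g['img'],(400,300)),cv2.resize(b,(400,400))[:300] if 0 else cv2.resize(b,(400,300))])[:,:,::-1])
```

```text
21.1 [ 0.48088266 -0.19479271  0.32393447]
[367   0  77   4 224]
[ 0.63429836 -0.29049745] -101.74889575361964
[ 311  184   20   83 1504]
[ 0.48156438 -0.19543289] 170.09618409470832
[106 299  22  21 208]
[ 0.44611393 -0.00066978] -157.92160627131247
[ 72 318  32  28 363]
[0.43094965 0.03278335] -152.91653599834285
```

View pics/z.png

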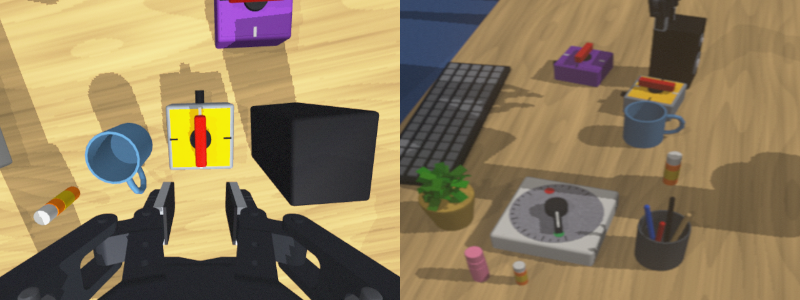

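The bar now lies along the white marks, at wrist crop (200,140). The pointer is on green, the glue stick is upright and the bystanders stand in place. Handing in.

```bash
python3 -c "
from station import bot
print(bot.finish_job())"
```

```text
the job is handed in; nothing more can be done
None
```

The job is handed in (the hand-in returned no verdict): the glue stick stands upright on the desk, the pointer is within about 1 mm of the green dot, the isolator was then turned on to its stop, and the speaker, mug, pen cup and plant still stand where they were as far as the last pictures show.

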